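Centre the miniature globe on its display plinth

ROBOT

A 6-joint arm with a two-finger parallel gripper is mounted at the origin on the work surface. World frame = base frame: x ahead of the robot, y to its left, z up, the work surface at z = 0. Lengths are in m, angles in degrees, forces in N, time in s.
With the tool pointing down it reaches from about 0.35 to 0.85 m from the base axis. Payload 8.1 kg.
Tool frame: the origin (TCP) lies midway between the tips of the shut fingers; the grasp point (between the pads) lies 19 mm behind it; z points along the fingers, y is the line along which they close (so a half turn about z gives the same grasp; the last joint's range is limited). The gripper opens to 93 mm and grips with 3 to 60 N. Pads are 15 mm wide; open, the fingers measure 128 mm over their backs; the gripper's body (75 mm by 188 mm) begins 65 mm behind the grasp point.
Start: joints at [-71.413, 7.471, 85.268, -0, 87.261, -4.893], TCP at [0.239, -0.55, 0.219] pointing down, gripper open.
Joint ranges: [-169.43, 169.43], [-51.17, 129.36], [1.28, 143.12], [-76.62, 256.62], [0, 156.53], [-152.29, 152.29]. Speed limits (degrees/s): [136.94, 136.94, 159.86, 180, 180, 180].

INTERFACE

Orientations are given as [roll, pitch, yaw] about the fixed x, y, z axes, in that order (R = Rz(yaw) Ry(pitch) Rx(roll)).
In Python, from rig import monitor, get_image, order gives the robot as it stands.
- The arm moves only by the tool jog_arm, never from a script. Its arguments are lists of equal length, an entry for each row: "travel": the shift along the tool's x, y, z in m, a list of three; "angular": the turn, a rotation vector about the tool's x, y, z in rad, a list of three; "gripper": the finger opening in m, from 0 to 0.093. A call has 1 to 12 rows; each row is the pose to reach, as a shift and turn from the pose commanded when the call began, along the tool's axes at that moment; what a row does not reach only later rows make up. A row lasts 1/12 s, in which the tool goes at most 41.7 mm and 7.16 degrees, less where a joint would pass 70% of its speed; a pose out of reach is approached as far as the arm can. A call with a gripper value outside its range is refused whole. The fingers move at their own pace and stop on an object; "grip_force" is the grip in N (left out, the last holds). Time passes only in rows, so rows that repeat a pose let the fingers close. It gives the time, the measured TCP pose, the force, the opening and the grip force at its end, in the units of the state.
- monitor.read_state(): the state, without advancing time (a new reading comes with each control period).
- get_image(name): name is "scene" or "side" or "wrist"; returns a dict with "image" (400x640x3 uint8, blue, green, red), "depth" (400x640 float32, m along the optical axis (not along the pixel's ray), 0 where there is no reading), "mtx" (3x3 intrinsics, pixels), "dist" ([k1, k2, p1, p2, k3] as OpenCV has them; the pictures are not rectified), "pose" (4x4, takes a point from camera to world coordinates); the wrist camera has in their place "mount" (4x4, takes a point from camera to tool coordinates, whose origin is the TCP and whose axes are the flange's). Camera axes: x right, y up, looking along -z (the intrinsics and any distortion apply to the point x, -y, -z); pixel columns grow to the right and rows downward; lengths in m; the calibration is good to about 2 mm. A picture is of the moment at which its call begins: read the wrist's pose just before it.
- order.close_job(): hands the job in; it is judged then, once.
The state is a dict: "clock": time; "q": joint angles; "dq": joint speeds; "tau": joint torques, N m; "ee_pos": TCP position; "tcp_rot": TCP orientation; "wrist_force": force on the tool from outside, world axes, zero at the start; "ft_torque": the same for the moment, N m; "gripper_width": opening from 0.0 (shut) to 1.0 (fully open); "gripper_force": force on a finger pad.
Only numpy, scipy, OpenCV 4.12 (cv2) and the standard library are available. Lean on these libraries where they do the work, as an engineer would, in place of code of your own. Each camera call takes 0.05 s, during which the arm holds its last target. There are 200 camera calls.

TASK

The miniature globe on the round display plinth has been knocked off to one side. Nudge it back to the middle of the plinth top with light fingertip touches low at its foot: it is top-heavy, so keep it standing on the plinth and do not grip it or lift it. Leave the rest of the display as it is, and take the hand away when the globe stands still in the middle.

Things in the scene. Friction and masses are not known exactly. Their poses are not given: they have to be found in the camera images.
- globe: Miniature brass globe (a desk pencil sharpener), loose, about 0.11 kg, 64 mm tall. From below: a standing ring 26 mm across, 5 mm high; a round foot disc 54 mm across, 5 to 15 mm up, its widest part; a thin stem to 24 mm up; a ball 34 mm across, centre 44 mm up, in a bracket within 22 mm of the axis. Origin: centre of its underside, on its axis; z up. Its facing does not matter.
- globe_foot (a point): Centre of the globe's foot disc, on its axis, 10 mm above its underside; the disc's side is the place to push. Pushed there the globe slides on the plinth and stops with the finger (friction 0.5 to 0.7); pushed higher than about 18 mm above the plinth top it tips over. Keep the rest of the hand clear of the ball above (lean the hand away from it).
- plinth_top (a point): Centre of the top face of the fixed white-painted round plinth, the one that the globe stands on: 100 mm across, 60 mm high, standing on a grey felt mat 3 mm thick, so its top is 63 mm above the counter. The point lies in the top surface, z up; its yaw means nothing.
- ink: Bystander: round glass ink bottle with black cap, 46 mm across, 54 mm tall, on a low square white riser (80 x 80 x 25 mm) on the mat. Origin: centre of its underside.
- tape: Bystander: roll of clear tape lying flat, 75 mm across, 19 mm high. Origin: centre of its underside.
- eraser: Bystander: white eraser in a paper sleeve, 43 x 19 x 12 mm, long along its x. Origin: centre of its underside.
- glue: Bystander: glue stick standing upright, 27 mm across, 78 mm tall. Origin: centre of its underside.
- tin: Bystander: flat steel pencil tin, 182 x 60 x 17 mm, long along its x. Origin: centre of its underside.
- stapler: Bystander: grey and black stapler, 120 x 36 x 47 mm, long along its x. Origin: centre of its underside.
There are look-alikes about, which are no part of the job. There is more than one size of the globe; the one meant has the size given above. Of the things that look like the part that bears plinth_top, the larger one is meant.

How it is judged (in metres and radians):
At the end, for the whole second after the job is handed in: The globe stands upright and still on the plinth, its axis within 5 mm of the centre of the plinth top (horizontal distance between globe and plinth_top below 0.005 m and z of globe in the frame of plinth_top between -0.003 and 0.003 m and angle between globe's own z axis and vertical below 0.05 rad and linear speed of globe below 0.01 m/s); the robot touches nothing.
It fails at once if the globe is tipped (leans more than 0.35 rad, about 20 degrees) (angle between globe's own z axis and vertical above 0.35 rad).
It fails at once if the globe is lifted more than 8 mm off the plinth (z of globe in the frame of plinth_top above 0.008 m).
It fails at once if the globe falls off the plinth (z of globe in the frame of plinth_top below -0.008 m).
It fails at once if the globe is gripped or pushed hard (more than 12 N from the hand) (contact force between any of the fingers, the arm and globe above 12 N).
It fails at once if another piece of the display is moved more than 20 mm (distance of any of ink, tape, eraser, glue, tin, stapler from where it was at the start of the episode above 0.02 m).
It also fails if it takes over 58 s, if anything falls off the work surface, if the arm or the gripper's body presses on something with over 40 N, if the wrist force passes 120 N, or if a joint passes its speed limit or range.

## Working session

There is one attempt and no reset: what is moved stays moved. The work goes in short steps, Python scripts to look and compute and a tool call to move; the robot and the scene stay as the last step left them, time stands still between calls to the robot, and variables do not carry over. Pictures are saved under pics/ and viewed, at most 10 in all, crops included, and the job is handed in when it is done.

Besides the shell and the picture viewer there is one more tool, called after "Request:" as a command line: name --argument value ..., lists and objects as JSON in quotes. jog_arm: Moves the arm, as the interface text tells. Its arguments: {"type":"object","properties":{"travel":{"type":"array","items":{"type":"array","items":{"type":"number"}}},"angular":{"type":"array","items":{"type":"array","items":{"type":"number"}}},"gripper":{"type":"array","items":{"type":"number"}},"grip_force":{"type":"number"}},"required":["travel","angular","gripper"]}

```bash
mkdir -p pics
cat > h.py <<'E'
import numpy as np, cv2
from scipy.spatial.transform import Rotation as R
from rig import monitor, get_image, order
def grab(name):
    s=monitor.read_state(); d=get_image(name)
    if 'pose' not in d:
        T=np.eye(4); T[:3,:3]=R.from_euler('xyz',s['tcp_rot'],degrees=True).as_matrix(); T[:3,3]=s['ee_pos']
        d['pose']=T@d['mount']
    return d
def rays(d,uv):
    p=cv2.undistortPoints(np.array(uv,float).reshape(-1,1,2),d['mtx'],d['dist']).reshape(-1,2)
    v=np.c_[p[:,0],-p[:,1],-np.ones(len(p))]
    return d['pose'][:3,3], v@d['pose'][:3,:3].T
def onplane(d,uv,z):
    o,v=rays(d,uv); return o+v*((z-o[2])/v[:,2])[:,None]
def cloud(d):
    h,w=d['depth'].shape; u,v=np.meshgrid(np.arange(w),np.arange(h))
    o,r=rays(d,np.c_[u.ravel(),v.ravel()]); P=o+r*d['depth'].reshape(-1,1)
    P[d['depth'].ravel()==0]=np.nan
    return P.reshape(h,w,3)
E
python3 - <<'E'
from h import *
print(monitor.read_state())
for n in ('scene','side'):
    d=grab(n); cv2.imwrite(f'pics/{n}0.png',d['image']); np.savez(f'{n}0.npz',**d); print(n,d['pose'].round(3).tolist(),d['mtx'].tolist(),(d['depth']>0).mean())
E
```

```text
{'clock': 0.0, 'q': array([-7.14129936e+01,  7.51376942e+00,  8.53294395e+01, -1.22947033e-03,
        8.72604363e+01, -4.89235955e+00]), 'dq': array([ 0.01558682, -0.03962868,  0.04868242,  0.03939705,  0.00090624,
       -0.0302383 ]), 'tau': array([ 2.65429990e-03, -5.59828234e+01, -4.91760135e+01,  7.70307728e-02,
        3.55269166e-02, -1.08638142e-04]), 'ee_pos': array([ 0.23889044, -0.54977655,  0.21759986]), 'tcp_rot': array([-1.79896628e+02, -7.61579383e-03,  2.34794190e+01]), 'wrist_force': array([ 0.07863848, -0.31458328, -0.17878304]), 'ft_torque': array([-0.01886689, -0.01967442,  0.01573077]), 'gripper_force': 0.0, 'gripper_width': 0.9950026063708513}
scene [[0.405, -0.752, 0.52, 0.974], [0.914, 0.329, -0.236, -0.261], [0.007, 0.571, 0.821, 0.855], [0.0, 0.0, 0.0, 1.0]] [[385.1123171653771, 0.0, 319.2454555320082], [0.0, 385.1123171653771, 202.8939267439961], [0.0, 0.0, 1.0]] 0.9956796875
side [[-0.918, 0.251, -0.307, 0.134], [-0.396, -0.532, 0.748, 0.809], [0.024, 0.809, 0.588, 0.764], [0.0, 0.0, 0.0, 1.0]] [[399.5465079026812, 0.0, 314.39888152859874], [0.0, 399.5465079026812, 202.7382420474713], [0.0, 0.0, 1.0]] 0.99607421875
```

View pics/scene0.png

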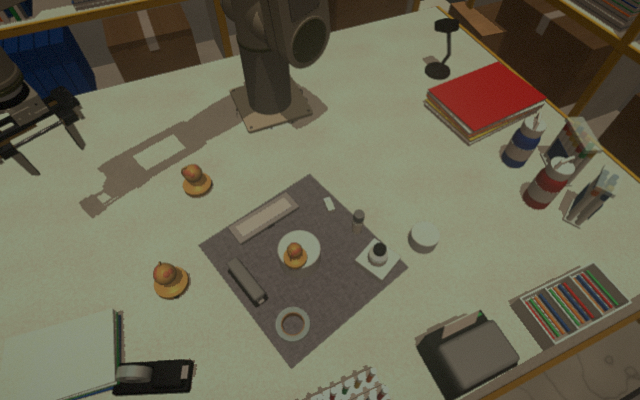

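View pics/side0.png

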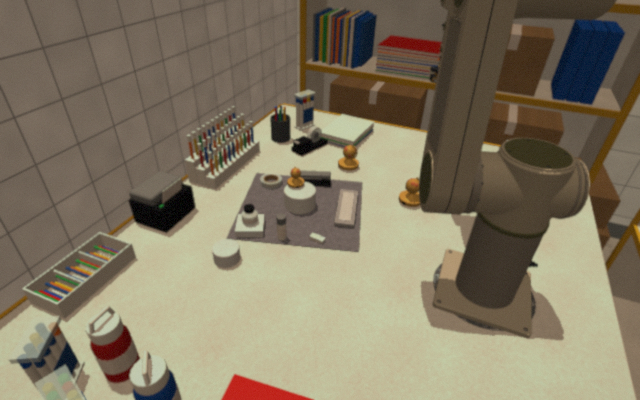

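The scene view shows the plinth at about (299,250) with the globe on it at (294,255). The tin is at (265,217), the stapler at (247,282), the tape at (292,323), the ink at (378,255), the glue at (358,217) and the eraser at (328,204). The larger and smaller globes stand off the mat.

Run:
```python
from h import *
for n,c in (('scene',(299,250)),('side',(300,195))):
    d=dict(np.load(n+'0.npz')); P=cloud(d); im=d['image']; hsv=cv2.cvtColor(im,cv2.COLOR_BGR2HSV)
    Z=P[...,2]
    roi=np.zeros(Z.shape,bool); roi[c[1]-40:c[1]+40,c[0]-40:c[0]+40]=1
    org=(hsv[...,1]>110)&(hsv[...,0]<25)&roi
    top=roi&(abs(Z-.063)<.008)&~org
    u=np.argwhere(top)[:,::-1]; X=onplane(d,u,.063)
    (a,b),r=cv2.minEnclosingCircle(X[:,:2].astype(np.float32)); print(n,'plinth',a,b,r,len(X),np.nanmedian(Z[top]))
    G=P[org]; print('globe px',org.sum(),'z range',np.nanpercentile(G[:,2],[2,50,98]))
    foot=G[(G[:,2]>.066)&(G[:,2]<.083)]; (a,b),r=cv2.minEnclosingCircle(foot[:,:2].astype(np.float32)); print('foot',a,b,r)
    ball=G[G[:,2]>.095]; print('ball',np.nanmean(ball,0))
    if n=='scene':
        for k,p,z in (('tin',(265,217),.02),('stapler',(247,282),.05),('tape',(292,323),.022),('ink',(378,250),.08),('glue',(358,213),.08),('eraser',(328,204),.015)): print(k,onplane(d,[p],z).round(3), P[p[1],p[0]].round(3))
    c2=cv2.resize(im[c[1]-75:c[1]+75,c[0]-100:c[0]+100],None,fx=3.5,fy=3.5,interpolation=cv2.INTER_CUBIC); cv2.imwrite(f'pics/{n}c.png',c2)
```

```text
scene plinth 0.5706612467765808 -0.12876340746879578 0.051618654280900955 859 0.06344049710807897
globe px 453 z range [0.07167245 0.0813687  0.12496598]
foot 0.5939128398895264 -0.14730693399906158 0.026170996949076653
ball [ 0.59781237 -0.14877214  0.11728986]
tin [[ 0.429 -0.167  0.02 ]] [ 0.43  -0.167  0.022]
stapler [[ 0.595 -0.264  0.05 ]] [ 0.593 -0.264  0.046]
tape [[ 0.712 -0.204  0.022]] [ 0.706 -0.202  0.003]
ink [[0.655 0.031 0.08 ]] [0.656 0.03  0.083]
glue [[0.547 0.035 0.08 ]] [0.548 0.035 0.081]
eraser [[0.454 0.    0.015]] [ 0.455 -0.     0.017]
side plinth 0.5534184575080872 -0.0607544407248497 0.11839018017053604 473 0.06387646547944148
globe px 290 z range [0.00671848 0.0801899  0.12468026]
foot 0.5927609801292419 -0.14331203699111938 0.028203001245856285
ball [ 0.58904754 -0.13825317  0.11424256]
```

View pics/scenec.png

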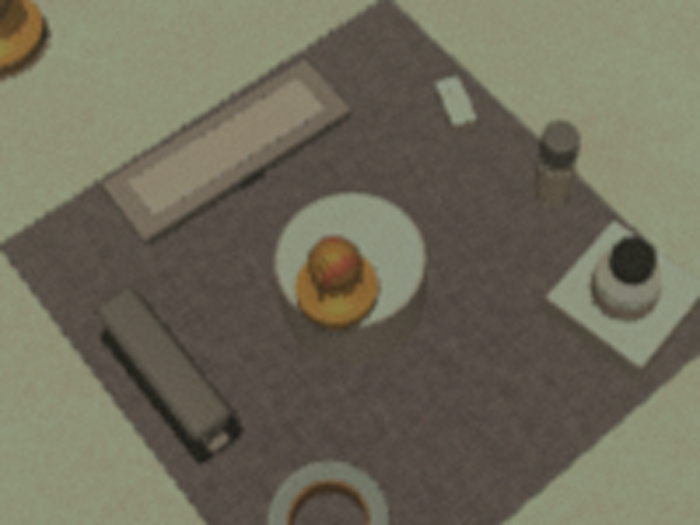

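The crop shows the globe's foot overhanging the plinth edge towards +x,-y. The globe is at about (0.593,-0.145) and the plinth at about (0.570,-0.129), so the push goes roughly along 143°.

```bash
cat >> h.py <<'E'
def target(pos,yaw,lean,sgn):
    # tool z down, leaning forward (toward dir yaw) ; sgn=+1: tool x = forward, -1: tool x = backward
    f=np.array([np.cos(np.radians(yaw)),np.sin(np.radians(yaw)),0]); up=np.array([0,0,1.]); a=np.radians(lean)
    z=f*np.sin(a)-up*np.cos(a); x=sgn*(f*np.cos(a)+up*np.sin(a))
    return np.c_[x,np.cross(z,x),z],np.array(pos,float)
def rel(Rm,p):
    s=monitor.read_state(); R0=R.from_euler('xyz',s['tcp_rot'],degrees=True).as_matrix()
    return R0.T@(p-s['ee_pos']), R.from_matrix(R0.T@Rm).as_rotvec()
E
python3 - <<'E'
from h import *
d=grab('wrist'); print(d['mount'].round(3))
f=np.array([np.cos(np.radians(143)),np.sin(np.radians(143))]); g=np.array([.593,-.146])
for s in (1,-1):
    t,r=rel(*target([*(g-.075*f),.15],143,20,s)); print(s,t.round(4),r.round(4),np.degrees(np.linalg.norm(r)))
s=d=dict(np.load('side0.npz')); P=cloud(d); hsv=cv2.cvtColor(d['image'],cv2.COLOR_BGR2HSV); Z=P[...,2]
m=(abs(Z-.063)<.006)&(np.hypot(P[...,0]-.57,P[...,1]+.129)<.07)&(hsv[...,1]<100)
X=onplane(d,np.argwhere(m)[:,::-1],.063); print(cv2.minEnclosingCircle(X[:,:2].astype(np.float32)),m.sum())
E
```

```text
[[ 0.     0.961  0.276  0.077]
 [ 1.     0.    -0.     0.001]
 [-0.     0.276 -0.961 -0.166]
 [ 0.     0.     0.     1.   ]]
1 [ 0.5226 -0.164   0.0681] [ 0.3627  0.2103 -2.0612] 120.51723316852791
-1 [ 0.5226 -0.164   0.0681] [ 0.1828 -0.3153  1.0446] 63.39137773443889
((0.5673797130584717, -0.12467052042484283), 0.05413287132978439) 414
```

Request:
jog_arm --travel '[[0.4,-0.125,0],[0.4,-0.125,0],[0.4,-0.125,0],[0.4,-0.125,0],[0.4,-0.125,0],[0.4,-0.125,0],[0.4,-0.125,0],[0.4,-0.125,0],[0.4,-0.125,0],[0.4,-0.125,0],[0.4,-0.125,0],[0.4,-0.125,0]]' --angular '[[0.2,0.12,-1.15],[0.2,0.12,-1.15],[0.2,0.12,-1.15],[0.2,0.12,-1.15],[0.2,0.12,-1.15],[0.2,0.12,-1.15],[0.2,0.12,-1.15],[0.2,0.12,-1.15],[0.2,0.12,-1.15],[0.2,0.12,-1.15],[0.2,0.12,-1.15],[0.2,0.12,-1.15]]' --gripper '[0.024,0.024,0.024,0.024,0.024,0.024,0.024,0.024,0.024,0.024,0.024,0.024]'

```text
clock: 1.15
ee_pos: [0.5576, -0.2739, 0.2176]
tcp_rot: [-174.3, -11.4, 89.3]
wrist_force: [0.2, 0.2, -0.3]
gripper_width: 0.261
gripper_force: 0.0
```

Run:
```python
from h import *
f=np.array([np.cos(np.radians(143)),np.sin(np.radians(143))]); g=np.array([.593,-.146])
t,r=rel(*target([*(g-.075*f),.15],143,20,1)); print(t.round(4),r.round(4)); s=monitor.read_state(); print(s['q'].round(1))
```

```text
[0.0689 0.102  0.0731] [ 0.1619  0.094  -0.907 ]
[-34.7  21.5  70.    6.3  99.6 -34.1]
```

Request:
jog_arm --travel '[[0.069,0.102,0.073],[0.069,0.102,0.073],[0.069,0.102,0.073],[0.069,0.102,0.073],[0.069,0.102,0.073],[0.069,0.102,0.073],[0.069,0.102,0.073],[0.069,0.102,0.073],[0.069,0.102,0.073],[0.069,0.102,0.073],[0.069,0.102,0.073],[0.069,0.102,0.073]]' --angular '[[0.162,0.094,-0.907],[0.162,0.094,-0.907],[0.162,0.094,-0.907],[0.162,0.094,-0.907],[0.162,0.094,-0.907],[0.162,0.094,-0.907],[0.162,0.094,-0.907],[0.162,0.094,-0.907],[0.162,0.094,-0.907],[0.162,0.094,-0.907],[0.162,0.094,-0.907],[0.162,0.094,-0.907]]' --gripper '[0.024,0.024,0.024,0.024,0.024,0.024,0.024,0.024,0.024,0.024,0.024,0.024]'

```text
clock: 2.15
ee_pos: [0.6515, -0.1946, 0.1515]
tcp_rot: [-180.0, -19.9, 142.6]
wrist_force: [0.2, 0.5, -0.2]
gripper_width: 0.262
gripper_force: 0.0
```

Run:
```python
from h import *
d=grab('wrist'); cv2.imwrite('pics/w1.png',d['image']); np.savez('w1.npz',**d); print(d['pose'].round(3)); s=monitor.read_state(); print(s['q'].round(1),s['ee_pos'],s['tcp_rot'])
```

```text
[[ 0.607 -0.793  0.056  0.64 ]
 [ 0.795  0.606 -0.04  -0.186]
 [-0.002  0.069  0.998  0.333]
 [ 0.     0.     0.     1.   ]]
[-23.5  42.5  49.8   4.8 107.  -75.5] [ 0.65159227 -0.19451741  0.15155238] [-179.96973328  -19.89043753  142.64036597]
```

View pics/w1.png

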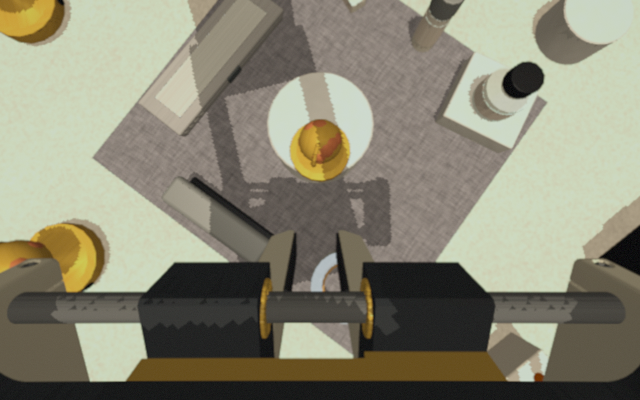

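The wrist picture shows the plinth circle centred near (320,125), the globe's foot at about (320,150), and both finger tips at (283,235) and (352,235). The push direction is straight up the image.

```bash
cat >> h.py <<'E'
def measure(d,save=None):
    P=cloud(d); hsv=cv2.cvtColor(d['image'],cv2.COLOR_BGR2HSV); Z=P[...,2]
    near=np.hypot(P[...,0]-.57,P[...,1]+.13)<.075
    org=(hsv[...,1]>130)&(hsv[...,0]<32)&near
    top=near&(abs(Z-.063)<.006)&~org
    foot=org&(Z<.088)
    def circ(m,z,r):
        from scipy.optimize import least_squares
        m=m.astype(np.uint8); c=max(cv2.findContours(m,0,cv2.CHAIN_APPROX_NONE)[0],key=cv2.contourArea)
        c=cv2.convexHull(c).reshape(-1,2)
        X=onplane(d,c,z)[:,:2]
        q=least_squares(lambda p:np.hypot(X[:,0]-p[0],X[:,1]-p[1])-p[2],[*X.mean(0),r],loss='soft_l1',f_scale=.001).x
        return q
    p=circ(top|foot&(Z<.07),.063,.05); g=circ(foot,.075,.027)
    print('plinth',p.round(4),'globe',g.round(4),'off',(p-g)[:2].round(4),'dist',np.hypot(*(p-g)[:2]).round(4),'yaw',np.degrees(np.arctan2(*(p-g)[1::-1])).round(1),'zt',np.nanmedian(Z[top]).round(4),'zmax',np.nanmax(Z[org]).round(4))
    return p,g
E
python3 - <<'E'
from h import *
d=dict(np.load('w1.npz')); p,g=measure(d)
P=cloud(d)
s=monitor.read_state()
T=R.from_euler('xyz',s['tcp_rot'],degrees=True).as_matrix()
# finger geometry in tool frame
L=(P.reshape(-1,3)-s['ee_pos'])@T
for z0 in (-.002,-.012,-.03,-.05,-.07):
    m=(abs(L[:,2]-z0)<.004)&(abs(L[:,1])<.07)&(abs(L[:,0])<.06); print(z0,m.sum(),np.nanpercentile(L[m],[1,99],axis=0).round(4).tolist() if m.sum() else '')
m=(abs(L[:,1])<.05)&(abs(L[:,0])<.02)&(L[:,2]<.02); print('tip z',np.nanmax(L[m][:,2]))
for yaw in (142,143,144,145):pass
f=np.array([np.cos(np.radians(142.7)),np.sin(np.radians(142.7))])
print('tcp rel globe along/lat',(g[:2]-s['ee_pos'][:2])@f,(g[:2]-s['ee_pos'][:2])@[-f[1],f[0]])
E
```

```text
plinth [ 0.5706 -0.1294  0.0494] globe [ 0.5936 -0.1471  0.0263] off [-0.023   0.0177] dist 0.029 yaw 142.4 zt 0.0625 zmax 0.1278
-0.002 145 [[-0.0079, -0.0225, -0.006], [0.009, 0.0204, 0.0014]]
-0.012 348 [[-0.0073, -0.0267, -0.0159], [0.0092, 0.025, -0.008]]
-0.03 498 [[-0.0075, -0.0275, -0.0339], [0.0091, 0.0261, -0.0261]]
-0.05 410 [[-0.0, -0.0207, -0.0539], [0.0094, 0.0195, -0.0461]]
-0.07 116 [[-0.0099, -0.0143, -0.0739], [0.0014, 0.013, -0.0661]]
tip z 0.0023117981005802662
tcp rel globe along/lat 0.07489270115132844 -0.0026035446968373944
```

Request:
jog_arm --travel '[[-0.0095,0.001,0.0255],[-0.0185,0.002,0.051],[-0.0278,0.003,0.0766],[-0.0278,0.003,0.0766],[-0.0184,0.003,0.08],[-0.009,0.003,0.0834],[0.0004,0.003,0.0868],[0.003,0.003,0.0878],[0.003,0.003,0.0878]]' --angular '[[0,0,0],[0,0,0],[0,0,0],[0,0,0],[0,0,0],[0,0,0],[0,0,0],[0,0,0],[0,0,0]]' --gripper '[0.024,0.024,0.024,0.024,0.024,0.024,0.024,0.024,0.024]'

```text
clock: 2.95
ee_pos: [0.6278, -0.1717, 0.0714]
tcp_rot: [180.0, -19.8, 142.8]
wrist_force: [0.4, -0.4, 0.4]
gripper_width: 0.256
gripper_force: 0.0
```

Run:
```python
from h import *
d=grab('wrist'); cv2.imwrite('pics/w2.png',d['image']); np.savez('w2.npz',**d); s=monitor.read_state(); print(s['ee_pos'],s['tcp_rot'])
p,g=measure(d); f=(p-g)[:2]; f/=np.hypot(*f); e=g[:2]-s['ee_pos'][:2]; print(e@f,e@[f[1],-f[0]])
```

```text
[ 0.62807944 -0.1720222   0.07117704] [179.99597012 -19.83179701 142.75296754]
plinth [ 0.5706 -0.1291  0.0492] globe [ 0.5934 -0.1467  0.0266] off [-0.0228  0.0176] dist 0.0288 yaw 142.3 zt 0.0625 zmax 0.1792
0.042971026423894526 -0.0011189405698630512
```

View pics/w2.png

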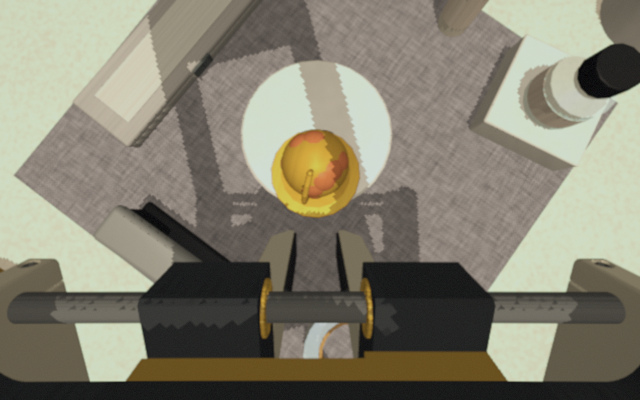

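The fingers straddle column 316 and the globe sits at column 315, so they are centred and about 11 mm short of contact. I'll push slowly.

Request:
jog_arm --travel '[[0.0038,0,0.0014],[0.0075,0,0.0027],[0.0099,0,0.0036],[0.0122,0,0.0044],[0.0146,0,0.0053],[0.0169,0,0.0061],[0.0193,0,0.007],[0.0216,0,0.0078],[0.024,0,0.0087],[0.0263,0,0.0095],[0.0287,0,0.0104],[0.031,0,0.0112]]' --angular '[[0,0,0],[0,0,0],[0,0,0],[0,0,0],[0,0,0],[0,0,0],[0,0,0],[0,0,0],[0,0,0],[0,0,0],[0,0,0],[0,0,0]]' --gripper '[0.024,0.024,0.024,0.024,0.024,0.024,0.024,0.024,0.024,0.024,0.024,0.024]'

```text
clock: 4.0
ee_pos: [0.6011, -0.1516, 0.0697]
tcp_rot: [-180.0, -19.9, 142.8]
wrist_force: [1.5, -0.3, 0.3]
gripper_width: 0.256
gripper_force: 0.3
```

Run:
```python
from h import *
d=grab('wrist'); cv2.imwrite('pics/w3.png',d['image']); s=monitor.read_state(); print(s['ee_pos'],s['tcp_rot'])
p,g=measure(d); x=np.array([np.cos(np.radians(142.8)),np.sin(np.radians(142.8))]); e=p[:2]-g[:2]; print(e@x,e@[x[1],-x[0]]); e=g[:2]-s['ee_pos'][:2];print(e@x,e@[x[1],-x[0]])
```

```text
[ 0.60090704 -0.15134724  0.06970868] [-179.98197742  -19.94212022  142.77216705]
plinth [ 0.5704 -0.1289  0.0492] globe [ 0.5761 -0.1331  0.0266] off [-0.0057  0.0042] dist 0.0071 yaw 143.7 zt 0.0625 zmax 0.1886
0.007088767148564429 -0.00011155135151689906
0.030830692911819668 -0.0004672160392454519
```

View pics/w3.png

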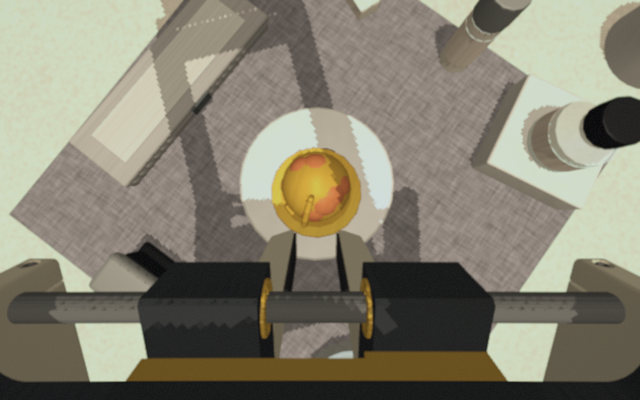

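The globe stands upright against the fingers, 7 mm short of the centre with no sideways error.

Request:
jog_arm --travel '[[0.0019,0,0.0006],[0.0038,0,0.0013],[0.0052,0,0.0018],[0.0063,0,0.0022],[0.0066,0,0.0023],[0.0066,0,0.0023]]' --angular '[[0,0,0],[0,0,0],[0,0,0],[0,0,0],[0,0,0],[0,0,0]]' --gripper '[0.024,0.024,0.024,0.024,0.024,0.024]'

```text
clock: 4.55
ee_pos: [0.5957, -0.1475, 0.0698]
tcp_rot: [-180.0, -19.9, 142.8]
wrist_force: [-0.2, -0.3, -0.5]
gripper_width: 0.259
gripper_force: 0.2
```

Run:
```python
from h import *
d=grab('wrist'); s=monitor.read_state(); print(s['ee_pos'],s['tcp_rot'])
p,g=measure(d); x=np.array([np.cos(np.radians(142.8)),np.sin(np.radians(142.8))]); e=p[:2]-g[:2]; print(e@x,e@[x[1],-x[0]])
```

```text
[ 0.59575238 -0.14750381  0.06980105] [-179.98374655  -19.92618751  142.76364323]
plinth [ 0.5703 -0.1288  0.0492] globe [ 0.5705 -0.1289  0.0265] off [-0.0003  0.0001] dist 0.0003 yaw 161.4 zt 0.0625 zmax 0.1884
0.00027345969475359654 -9.209342334983881e-05
```

Request:
jog_arm --travel '[[-0.0028,0,-0.0011],[-0.0094,0,-0.0036],[-0.0235,0,-0.009],[-0.0376,0,-0.014],[-0.047,0,-0.0175],[-0.0435,0,-0.027],[-0.0335,0,-0.055],[-0.0235,0,-0.083],[-0.0135,0,-0.111],[-0.0135,0,-0.111],[-0.0135,0,-0.111],[-0.0135,0,-0.111]]' --angular '[[0,0,0],[0,0,0],[0,0,0],[0,0,0],[0,0,0],[0,0,0],[0,0,0],[0,0,0],[0,0,0],[0,0,0],[0,0,0],[0,0,0]]' --gripper '[0.024,0.024,0.024,0.024,0.024,0.024,0.024,0.024,0.024,0.024,0.024,0.024]'

```text
clock: 5.6
ee_pos: [0.636, -0.1781, 0.1698]
tcp_rot: [-180.0, -19.9, 142.8]
wrist_force: [0.8, -0.9, -0.4]
gripper_width: 0.257
gripper_force: 0.0
```

Run:
```python
from h import *
d=grab('wrist'); cv2.imwrite('pics/w4.png',d['image']); print(monitor.read_state()['ee_pos']); measure(d); measure(grab('scene'))
```

```text
[ 0.63544296 -0.17781841  0.1685819 ]
plinth [ 0.5704 -0.1292  0.0494] globe [ 0.5707 -0.1292  0.0261] off [-0.0003 -0.0001] dist 0.0003 yaw -167.1 zt 0.0625 zmax 0.127
plinth [ 0.5938 -0.12    0.022 ] globe [ 0.5854 -0.1199  0.0109] off [ 0.0084 -0.0001] dist 0.0084 yaw -0.5 zt 0.0635 zmax 0.1253
```

View pics/w4.png

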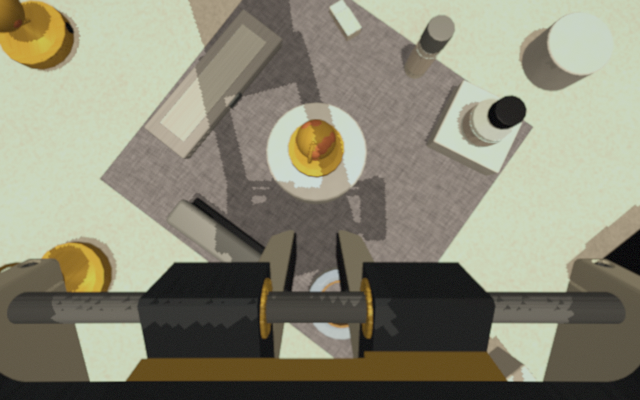

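The globe stands centred and upright at (316,150), and the hand is clear of it. The scene-camera fit isn't usable because the hand blocks that view (it gave a 22 mm plinth radius).

```bash
python3 -c "
from rig import order
print(order.close_job())"
```

```text
the job is handed in; nothing more can be done
None
```

I handed the job in with the globe standing upright about 0.3 mm from the plinth's centre by the wrist camera; the hand was clear and nothing else had been touched, but the hand-in returned no verdict.

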